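# Fresh tray for a finished key

## Robot

A 6-joint arm with a two-finger parallel gripper is mounted at the origin on the work surface. World frame = base frame: x ahead of the robot, y to its left, z up, the work surface at z = 0. Lengths are in mm, angles in rad, forces in N, time in s.
With the tool pointing down it reaches from about 350 to 875 mm from the base axis. Payload 4.2 kg.
Tool frame: the origin (TCP) lies between the finger pads; the fingertips stand 17 mm ahead of it and the grasp point (between the pads) lies 2 mm behind it; z points along the fingers, y is the line along which they close (so a half turn about z gives the same grasp; the last joint's range is limited). The gripper opens to 85 mm and grips with 20 to 120 N. Pads are 22 mm wide; open, the fingers measure 114 mm over their backs; the gripper's body (76 mm by 85 mm) begins 54 mm behind the grasp point. The pads swing forward as they close: fully open they stand 13 mm farther back than shut.
Start: joints at [-0.851, 0.385, 0.008, 0, -1.194, -0.259], TCP at [277.927, -559.782, 248.312] pointing down, gripper open.
Joint ranges: [-3.14, 3.14], [-1.21, 2.06], [-1.07, 1.41], [-3.16, 2.05], [-2.99, -0.16], [-3.1, 3.1]. Speed limits (rad/s): [2.79, 2.79, 3.14, 3.14, 3.14, 3.14].

## Interface

Orientations are given as [roll, pitch, yaw] about the fixed x, y, z axes, in that order (R = Rz(yaw) Ry(pitch) Rx(roll)).
In Python, from rig import ctrl, read_camera, get_obs gives the robot as it stands (ctrl), with the cameras as plain functions and the readings as plain functions.
- The arm moves only by the tool jog_arm, called after ">>>" as name(argument=value, ...), one argument or row to a line, values as JSON. Schema: {"type":"object","properties":{"offsets":{"type":"array","items":{"type":"array","items":{"type":"array","items":{"type":"number"},"minItems":5,"maxItems":5},"minItems":1,"maxItems":12},"minItems":1,"maxItems":1},"force":{"type":"number"},"only":{"type":"string"},"quiet":{"type":"boolean"},"lines":{"type":"string"}},"required":["offsets"],"additionalProperties":false}. offsets is a list that holds a single list of rows (three levels of brackets), with 1 to 12 rows, each of 5 numbers: dx, dy, dz in shares of 250 mm (1.0 is 250 mm), then a turn about the tool's z in normalised numbers (1 is pi rad), then the opening from 0.0 (shut) to 1.0 (fully open); each row shifts and turns the commanded pose from where the row before left it, along the tool's axes as they then stand; what a row does not reach is not made up. A row lasts 1/10 s, in which the tool goes at most 50 mm and 0.15 rad, less where a joint would pass 70% of its speed; a pose out of reach is approached as far as the arm can. The fingers move at their own pace and stop on an object; force is the grip in N (left out, the last holds). Time passes only in rows, so rows that do not move let the fingers close. The tool returns the time, the measured TCP pose, the force, the opening and the grip force at its end. only (a regular expression) keeps the lines of the reply that match it, lines (a string "A,B") keeps lines A to B, and quiet returns only ok. Input that does not fit is refused with a message, and nothing moves.
- get_obs(): the state, without advancing time (a new reading comes with each control period).
- read_camera(name): name is "scene" or "top" or "wrist"; returns a dict with "img" (400x640x3 uint8, red, green, blue), "depth" (400x640 float32, mm along the optical axis (not along the pixel's ray), 0 where there is no reading), "fx", "fy", "cx", "cy" (pixels), "T" (4x4, takes a point from camera to world coordinates). Camera axes: x right, y down, z forward; pixel columns grow to the right and rows downward; lengths in mm; the calibration is good to about 2 mm. A picture is of the moment at which its call begins.
- ctrl.finish_job(): hands the job in; it is judged then, once.
The state is a dict: "time": time; "qpos": joint angles; "joint_vel": joint speeds; "joint_efforts": joint torques, N m; "ee_pos": TCP position; "eef_rot": TCP orientation; "ft_force": force on the tool from outside, world axes, zero at the start; "ft_torque": the same for the moment, N m; "width": opening from 0.0 (shut) to 1.0 (fully open); "grasp_force": force on a finger pad.
Only numpy, scipy, OpenCV 4.12 (cv2) and the standard library are available. Lean on these libraries where they do the work, as an engineer would, in place of code of your own. Each camera call takes 0.05 s, during which the arm holds its last target. There are 200 camera calls.

## Task

Lift only the top tray off the nested stack, leaving the two below nested where they are, and set it down (do not drop it) upright on the leather pad, wholly on it and lengthways along it. Then swing the clamp's arm well aside, take the finished key out of the clamp and put it inside that tray, letting go no higher than just above its rim. Finally swing the arm back across the empty clamp, and leave the other things on the bench undisturbed.

Things in the scene. Friction and masses are not known exactly. Their poses are not given: they have to be found in the camera images.
- tray_top: tray to take, on top of three identical nested white plastic trays: 154 long (x) x 67 wide (y) at the rim, 46 mm tall, 120 g. Origin: centre of underside, z up. From 30 to 46 mm up runs a vertical collar, 67 mm across outside, 2.5 mm thick; below it the walls slope in to a 133 x 46 mm floor, 3 mm thick. A 20 mm tall stop at each end (58 to 64 mm from the centre) leaves 116 mm of clear floor
- tray_mid: second tray of the stack, identical. Nested, each tray sits 22 mm above the one below with about 1.5 mm of side play, so its rim is 22 mm below the rim above: fingers that reach lower than that grip two trays
- tray_low: bottom tray of the stack, identical, standing loose on the bench. Each tray is 62 mm wide inside the collar and 43 mm at the floor
- pad: flat brown leather pick-up pad fixed on the bench, 210 mm long (its x) by 120 mm wide (its y), 4 mm thick; origin: centre of its underside
- key: finished key lying in the clamp, 95 mm long along x, 40 g. Black plastic head 42 x 20 x 12 mm centred at x = -26.5 mm; steel blade 53 x 10 x 4 mm runs from the head to x = +47.5 mm at half the head's thickness. Origin: midway along the length, level with the head's underside (12 mm below its top), z up
- clamp: fixed steel key clamp: base plate 160 x 150 x 12 mm, origin on the bench under the key. The key's head points to -x and rests 40 mm above the bench on a pillar 10 mm wide, free on both sides; the blade lies in a 15 mm wide, 6 mm deep groove under the arm, a 14 mm wide bar 3 mm above the blade that keeps the key from being lifted
- clamp_arm (a joint): angle of the clamp arm about its upright hinge: 0 = lying across the blade (stop), grows counter-clockwise seen from above, away from the key's head, to 1.4 rad (stop); it stays where it is left (friction, under 1 N at the handle). The blade is free above about 0.7
- clamp_hinge (a point): point on the upright hinge axis of the clamp arm, 49 mm above the bench; the arm points from here to the handle (100 mm, the clamp's -y when the angle is 0)
- clamp_handle (a point): centre of the top of the clamp arm's handle: an upright black round post 18 mm in diameter, 46 mm tall, top 109 mm above the bench, 100 mm from the hinge axis
- spool: bystander: cone-shaped thread spool, 72 mm wide and 125 mm tall, standing beyond one end of the stack; origin under its centre
- glue: bystander: white glue bottle, 52 mm wide and 120 mm tall, standing beyond one end of the pad; origin under its centre
- padlock: bystander: brass padlock, about 95 x 50 x 22 mm, lying on the robot's side of the clamp
- screwdriver: bystander: screwdriver lying at the back
- hammer: bystander: hammer lying at the back
- tin: bystander: red tin with a steel lid, 94 x 64 x 56 mm, at the back

How it is judged (in metres and radians):
On the way, in this order (a step that is already met when the one before it is completed fails the run):
1. the top tray is lifted clear of the stack, the other two still nested (z of tray_top in the frame of tray_mid above 0.055 m and z of tray_mid in the frame of tray_low below 0.028 m and horizontal distance between tray_mid and tray_low below 0.012 m), for 0.1 s.
2. the tray stands upright on the pad, lengthways, let go (x of tray_top in the frame of pad between -0.03 and 0.03 m and y of tray_top in the frame of pad between -0.03 and 0.03 m and z of tray_top in the frame of pad below 0.012 m and angle between tray_top's own z axis and vertical below 0.1 rad and angle between the x axis of tray_top and the x axis of pad, either way round below 0.35 rad and contact force between tray_top and the fingers below 0.1 N and linear speed of tray_top below 0.02 m/s), for 0.2 s.
3. the clamp arm is swung well aside (above 0.75 rad) (value of joint clamp_arm above 0.75 rad), for 0.1 s.
4. the key lies inside the tray on the pad, let go (x of key in the frame of tray_top between -0.03 and 0.03 m and y of key in the frame of tray_top between -0.025 and 0.025 m and z of key in the frame of tray_top between -0.005 and 0.035 m and angle between key's own z axis and vertical below 0.45 rad and x of tray_top in the frame of pad between -0.03 and 0.03 m and y of tray_top in the frame of pad between -0.03 and 0.03 m and z of tray_top in the frame of pad below 0.012 m and angle between tray_top's own z axis and vertical below 0.1 rad and angle between the x axis of tray_top and the x axis of pad, either way round below 0.35 rad and contact force between key and the fingers below 0.1 N and linear speed of key below 0.03 m/s), for 0.2 s.
At the end, for the whole second after the job is handed in: Top tray upright on the pad, centre within 30 mm each way and within 0.35 rad of its length, key at rest inside; clamp arm below 0.3 rad; the other two trays still nested (within 12 mm sideways, under 6 mm raised), within 30 mm of their start (x of tray_top in the frame of pad between -0.03 and 0.03 m and y of tray_top in the frame of pad between -0.03 and 0.03 m and z of tray_top in the frame of pad below 0.012 m and angle between tray_top's own z axis and vertical below 0.1 rad and angle between the x axis of tray_top and the x axis of pad, either way round below 0.35 rad and x of key in the frame of tray_top between -0.03 and 0.03 m and y of key in the frame of tray_top between -0.025 and 0.025 m and z of key in the frame of tray_top between -0.005 and 0.035 m and angle between key's own z axis and vertical below 0.45 rad and z of tray_mid in the frame of tray_low below 0.028 m and horizontal distance between tray_mid and tray_low below 0.012 m and value of joint clamp_arm below 0.3 rad and distance of each of tray_mid, tray_low from where it was at the start of the episode below 0.03 m and linear speed of each of tray_top, key, tray_mid below 0.02 m/s); the robot touches nothing.
It fails at once if the second tray is dragged up (more than 12 mm) with the top one, or the bottom tray is lifted (z of tray_mid in the frame of tray_low above 0.034 m or height (world z) of tray_low above 0.012 m).
It fails at once if the remaining stack is shoved more than 30 mm (distance of any of tray_mid, tray_low from where it was at the start of the episode above 0.03 m).
It fails at once if the tray is dropped (falls free for more than about 30 mm) (contact force between tray_top and the fingers below 0.1 N and linear speed of tray_top above 0.75 m/s).
It fails at once if the key is dropped (falls free for more than about 85 mm) (contact force between key and the fingers below 0.1 N and linear speed of key above 1.3 m/s).
It fails at once if a bystander is moved more than 30 mm (distance of any of spool, glue, padlock, screwdriver, hammer, tin from where it was at the start of the episode above 0.03 m).
It also fails if it takes over 72 s, if anything falls off the work surface, if the arm or the gripper's body presses on something with over 40 N, if the wrist force passes 120 N, or if a joint passes its speed limit or range.

## Working session

There is one attempt and no reset: what is moved stays moved. The work goes in short steps, Python scripts to look and compute and a tool call to move; the robot and the scene stay as the last step left them, time stands still between calls to the robot, and variables do not carry over. Pictures are saved under pics/ and viewed, at most 10 in all, crops included, and the job is handed in when it is done.

```bash
ls; mkdir -p pics; python3 - <<'E'
from rig import ctrl, read_camera, get_obs
import cv2,numpy as np
o=get_obs();print(o)
for n in("top","scene"):
    c=read_camera(n);cv2.imwrite(f"pics/{n}0.png",c["img"][:,:,::-1]);np.savez(f"{n}0.npz",**c);print(n,c["fx"],c["cx"],c["cy"],c["T"].round(3).tolist())
E
```

```text
pics
rig.py
{'time': 0.0, 'qpos': array([-8.51424065e-01,  3.85549301e-01,  6.60804596e-03, -4.94223528e-04,
       -1.19395933e+00, -2.58581954e-01]), 'joint_vel': array([-7.22093106e-04, -7.05974949e-04, -8.72615107e-05,  1.37623865e-03,
       -8.26036306e-04, -6.89749604e-05]), 'joint_efforts': array([-9.87786893e-05, -3.92291987e+01,  1.88403761e+01,  4.18612272e+00,
       -4.57141141e-03, -3.25740928e-06]), 'ee_pos': array([ 277.67607152, -559.32204003,  247.21965203]), 'eef_rot': array([ 3.13944090e+00, -9.41931042e-05, -2.68098459e+00]), 'ft_force': array([0.18389696, 0.64051989, 0.21827612]), 'ft_torque': array([-0.02618852, -0.00985409, -0.06364077]), 'grasp_force': 0.0, 'width': 1.0046735898577102}
top 511.62204952183544 323.91103319699 198.5171841743643 [[0.039, -0.975, 0.217, 313.299], [-0.999, -0.036, 0.014, -17.728], [-0.006, -0.218, -0.976, 1366.435], [0.0, 0.0, 0.0, 1.0]]
scene 365.09673003112164 322.48973220539114 196.8010757763401 [[0.083, 0.852, -0.517, 1009.73], [0.997, -0.073, 0.039, -26.646], [-0.004, -0.519, -0.855, 762.418], [0.0, 0.0, 0.0, 1.0]]
```

View pics/top0.png

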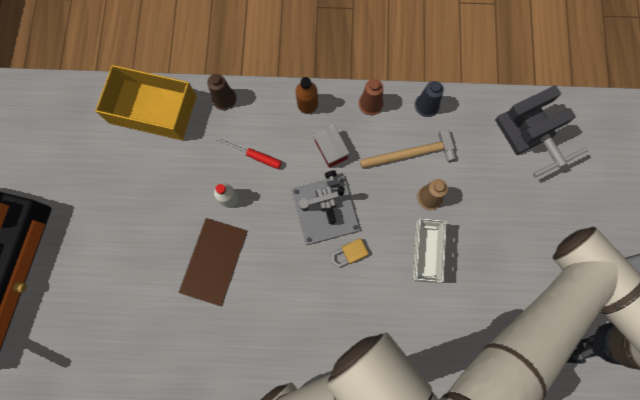

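View pics/scene0.png

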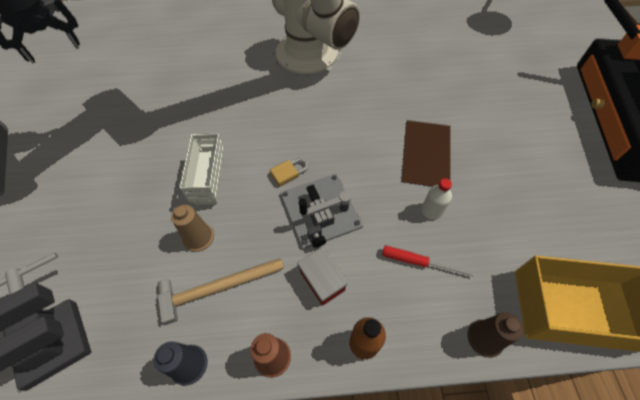

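The top view shows the stack at (430,250), the spool at (433,195), the clamp at (326,208) and the padlock at (350,252). The pad is at (213,262) and the glue at (225,195). Next I'll measure from the depth clouds and crop the clamp.

```bash
cat > h.py <<'E'
import numpy as np,cv2
def cloud(c):
    d=c["depth"].astype(float);v,u=np.mgrid[:400,:640]
    P=np.stack([(u-c["cx"])/c["fx"]*d,(v-c["cy"])/c["fy"]*d,d],-1)
    P=P@c["T"][:3,:3].T+c["T"][:3,3];P[d<=0]=np.nan;return P
def rect(p):
    (c,s,_)=r=cv2.minAreaRect(p[:,:2].astype(np.float32));b=cv2.boxPoints(r)
    e=[b[1]-b[0],b[2]-b[1]];l=max(e,key=np.linalg.norm)
    return np.round(c,1),np.round(sorted(s),1),round(float(np.arctan2(l[1],l[0])%np.pi),3),len(p)
E
python3 - <<'E'
from h import *
for n in("top","scene"):
    c=dict(np.load(n+"0.npz"));P=cloud(c);I=c["img"].astype(int)
    x,y,z=np.moveaxis(P,-1,0)
    roi=lambda X0,X1,Y0,Y1,Z0,Z1:(x>X0)&(x<X1)&(y>Y0)&(y<Y1)&(z>Z0)&(z<Z1)
    print(n)
    t=roi(400,620,-380,-200,60,105);w=t&(I.min(-1)>100)
    print("zmax",np.percentile(z[w],[50,90,99]) if w.any() else 0)
    for lo in(78,82,86): 
        m=roi(380,575,-380,-200,lo,100); print(" stack",lo,rect(P[m]))
    b=(I[...,0]-I[...,2]>15)&(I[...,0]<110)&roi(350,620,180,400,-15,15);print(" pad",rect(P[b]),np.median(z[b]))
    m=roi(480,680,-80,120,7,18);print(" base",rect(P[m]))
    m=roi(480,700,-100,120,98,125);print(" handle/high",rect(P[m]) if m.sum()>3 else m.sum(),P[m].mean(0))
    m=roi(480,700,-100,120,46,56)&(I.max(-1)<80);print(" keyhead?",rect(P[m]) if m.sum()>3 else 0)
    m=roi(480,700,-400,400,110,140);print(" tall",P[m&(y<-150)].mean(0),P[m&(y>150)].mean(0))
c=dict(np.load("top0.npz"))
a=cv2.resize(c["img"][160:275,280:390],(550,575),interpolation=cv2.INTER_CUBIC)
cv2.imwrite("pics/clamp0.png",a[:,:,::-1])
E
```

```text
top
zmax [72.99639195 89.88408823 93.13736471]
 stack 78 (array([ 477.7, -270.1]), array([ 68.2, 155.1]), 3.081, 297)
 stack 82 (array([ 477.7, -270.1]), array([ 68.2, 155.1]), 3.081, 247)
 stack 86 (array([ 477.4, -270.1]), array([ 68.1, 154.5]), 3.08, 188)
 pad (array([437.1, 290.4]), array([122., 208.]), 2.887, 3261) 3.70204693134383
 base (array([579.2,  15.1]), array([186.7, 198.5]), 0.026, 2199)
 handle/high (array([619.7, -39.7]), array([15.4, 15.9]), 0.148, 40) [619.62876429 -40.22891162 107.8112741 ]
 keyhead? (array([613.8, -18.9]), array([ 82.6, 131.4]), 2.651, 141)
 tall [ 630.05975201 -284.20103653  117.31635654] [607.32121688 262.95479488 119.00122234]
scene
zmax [74.88267125 89.0536929  91.05840147]
 stack 78 (array([ 477.1, -269. ]), array([ 67.7, 155.3]), 3.081, 490)
 stack 82 (array([ 477.1, -269. ]), array([ 67.7, 155.3]), 3.081, 369)
 stack 86 (array([ 477.2, -269. ]), array([ 67.7, 154.5]), 3.081, 237)
 pad (array([438.6, 292.7]), array([121.9, 207.6]), 2.881, 2630) 3.4862888278340733
 base (array([569.5,  -5.1]), array([150.3, 194.7]), 0.299, 2414)
 handle/high (array([621.3, -40. ]), array([16.4, 16.7]), 1.554, 67) [622.51038202 -39.48072438 106.42941794]
 keyhead? (array([610.2, -13.8]), array([103. , 113.7]), 2.447, 182)
 tall [ 634.83665291 -283.10373347  117.26152915] [609.84575196 263.18417584 118.23059058]
```

View pics/clamp0.png

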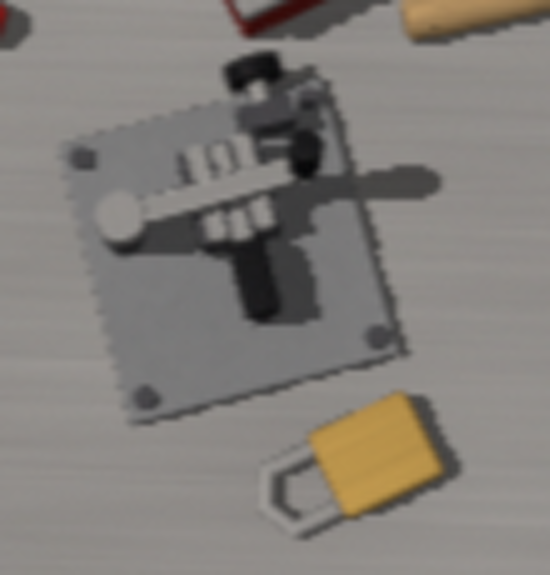

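The crop shows the hinge cap at crop (120,218) and the black handle at (305,155). The arm lies across the blade, and the key head is at (258,280) pointing down, so clamp yaw is about +0.25. I'll refine the clamp and the tin.

```bash
cat >> h.py <<'E'
def go(x,y,z,yaw):
    "tool-axis deltas (turn first, then shift) from the measured pose to a tool-down target"
    from rig import ctrl, read_camera, get_obs
    o=get_obs();d=np.array([x,y,z])-o["ee_pos"];yw=o["eef_rot"][2]
    t=(yw-yaw+np.pi/2)%np.pi-np.pi/2;Y=yw-t
    c,s=np.cos(Y),np.sin(Y);print("t",round(o["time"],2),"ee",o["ee_pos"].round(1),"rot",o["eef_rot"].round(3),"q1,q6",o["qpos"][[0,5]].round(2),"w",round(o["width"],3),"grip",round(o["grasp_force"],1),"F",o["ft_force"].round(1))
    print(" turn",round(t,3),"dx",round(c*d[0]+s*d[1],1),"dy",round(s*d[0]-c*d[1],1),"dz",round(-d[2],1))
E
python3 - <<'E'
from h import *
for n in("top","scene"):
    c=dict(np.load(n+"0.npz"));P=cloud(c);I=c["img"].astype(int);hsv=cv2.cvtColor(c["img"],cv2.COLOR_RGB2HSV).astype(int)
    x,y,z=np.moveaxis(P,-1,0);print(n)
    clamp=(x>500)&(x<680)&(y>-80)&(y<120)
    def comps(m,t):
        k,l,s,_=cv2.connectedComponentsWithStats(m.astype(np.uint8))
        for i in range(1,k):
            if s[i,4]>14: q=P[l==i];print(" ",t,rect(q),"z",np.percentile(q[:,2],[5,50,95]).round(0),"px",s[i,:4])
    comps(clamp&(z>35)&(z<56)&(I.max(-1)<70),"dark key-level")
    comps(clamp&(z>80),"high")
    comps(clamp&(z>54)&(z<72),"arm")
    comps(clamp&(z>7)&(z<17),"base")
    comps((x>640)&(x<800)&(y>-80)&(y<100)&(z>45)&(z<65),"tin")
    comps((x>400)&(x<560)&(y>-80)&(y<100)&(z>12),"padlock")
E
```

```text
top
  dark key-level (array([674.8, -12.5]), array([10.4, 27. ]), 1.631, 37) z [38. 43. 48.] px [325 172  11   5]
  dark key-level (array([564.3, -16.2]), array([19.6, 45.5]), 0.327, 110) z [46. 51. 55.] px [325 206  11  18]
  high (array([619.7, -39.7]), array([15.5, 15.9]), 0.148, 53) z [ 83. 107. 113.] px [337 186   7   9]
  arm (array([604.4,  15. ]), array([ 26.6, 108.8]), 1.952, 260) z [57. 64. 69.] px [299 192  42  17]
  base (array([586. ,  -1.1]), array([149.8, 161.1]), 0.303, 2095) z [ 8. 12. 16.] px [291 176  63  65]
  tin (array([757.8, -11.1]), array([65.3, 95.5]), 0.496, 782) z [51. 56. 60.] px [313 128  36  36]
  padlock (array([527.4,  -7.2]), array([ 67.9, 144.8]), 1.613, 467) z [12. 14. 52.] px [299 216  55  28]
  padlock (array([462. , -58.3]), array([49.2, 76.2]), 2.09, 270) z [13. 19. 26.] px [331 241  23  26]
scene
  dark key-level (array([564. , -15.6]), array([19.1, 40.5]), 0.305, 132) z [47. 51. 53.] px [307 185  13  17]
  dark key-level (array([598.7,  53.4]), array([ 6.9, 18.7]), 1.445, 27) z [38. 44. 54.] px [340 202   9   5]
  dark key-level (array([645.3
[... 408 characters left out ...]
586.7,  -0.9]), array([149., 160.]), 0.284, 1503) z [ 9. 11. 14.] px [286 176  59  71]
  base (array([618.3,  38.1]), array([76.5, 95.6]), 1.854, 827) z [ 9. 11. 14.] px [321 201  42  39]
  tin (array([757.8, -10.2]), array([64.3, 94.2]), 0.502, 1367) z [53. 55. 57.] px [297 247  51  48]
  padlock (array([462.8, -57.5]), array([48.8, 76.4]), 2.107, 270) z [13. 20. 23.] px [285 157  23  24]
  padlock (array([508.7,  42. ]), array([16.5, 32.4]), 3.14, 40) z [12. 13. 17.] px [331 174   8  12]
  padlock (array([525. ,  -7.7]), array([42.7, 78.6]), 2.46, 141) z [12. 13. 52.] px [300 178  31  18]
  padlock (array([545.5,  36.7]), array([ 9.6, 28.4]), 2.592, 21) z [12. 13. 14.] px [332 188   6  10]
```

```bash
python3 -c "
from h import *
go(477.4,-269.6,180,-.06)"
```

```text
t 0.1 ee [ 277.7 -559.4  247.3] rot [ 3.14  -0.    -2.681] q1,q6 [-0.85 -0.26] w 0.999 grip 0.0 F [-0.1  0.7  1.2]
 turn 0.521 dx -182.0 dy 301.2 dz 67.3
```

The manual's scale: shifts go in shares of 250 mm and turns go in shares of pi rad. Converting my numbers, 30 mm / 250 = 0.12, -18 mm / 250 = -0.072, 0.13 rad / 3.1416 = 0.0414.

>>> jog_arm(
  offsets=[
    [[0,0,0,0.0414,1],[0,0,0,0.0414,1],[0,0,0,0.0414,1],[0,0,0,0.0414,1],[-0.072,0.12,0,0,1],[-0.072,0.12,0,0,1],[-0.072,0.12,0,0,1],[-0.072,0.12,0,0,1],[-0.072,0.12,0,0,1]],
  ],
  force=30,
)

```text
time: 1.0
ee_pos: [377.0, -414.0, 247.8]
eef_rot: [3.141, -0.001, 3.082]
ft_force: [1.3, -0.4, 0.1]
width: 1.003
grasp_force: 0.0
```

>>> jog_arm(
  offsets=[
    [[-0.072,0.12,0,0,1],[-0.072,0.12,0,0,1],[-0.072,0.12,0.04,0,1],[-0.072,0.12,0.04,0,1],[-0.072,0.12,0.04,0,1],[0,0,0,0,1],[0,0,0,0,1]],
  ],
)

```text
time: 1.7
ee_pos: [475.4, -270.3, 217.7]
eef_rot: [3.141, -0.001, 3.084]
ft_force: [-0.6, -0.2, 0.0]
width: 0.999
grasp_force: 0.0
```

```bash
python3 - <<'E'
from h import *;from rig import ctrl, read_camera, get_obs
go(477.4,-269.6,87,-.06)
c=read_camera("wrist");cv2.imwrite("pics/w1.png",c["img"][:,:,::-1]);P=cloud(c);z=P[...,2];x=P[...,0];y=P[...,1]
m=(z>80)&(z<98)&(x>380)&(x<575)&(abs(y+270)<70)
print(rect(P[m]),np.percentile(z[m],[50,95]))
go(*rect(P[m])[0],87,rect(P[m])[2])
E
```

```text
t 1.7 ee [ 475.4 -270.3  217.7] rot [ 3.141e+00 -1.000e-03  3.084e+00] q1,q6 [-0.22 -1.41] w 0.999 grip 0.0 F [-0.6 -0.2  0. ]
 turn 0.002 dx -1.9 dy 0.8 dz 130.7
(array([ 475.9, -271.2]), array([ 67. , 153.8]), 3.08, 2766) [88.92596427 90.39490367]
t 1.75 ee [ 475.2 -270.9  218.1] rot [-3.142e+00 -1.000e-03  3.083e+00] q1,q6 [-0.22 -1.41] w 1.003 grip 0.0 F [-1.  -0.8  0.2]
 turn 0.003 dx -0.7 dy -0.2 dz 131.1
```

View pics/w1.png

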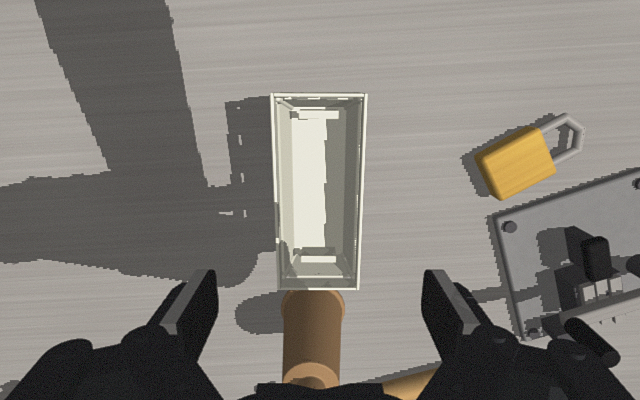

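The wrist view shows the rim centred between the fingers (columns 205–430, tray 272–367) and aligned with them. Descending to the collar.

To row units: 40 mm / 250 = 0.16, 35 mm / 250 = 0.14.

>>> jog_arm(
  offsets=[
    [[0,0,0.16,0,1],[0,0,0.16,0,1],[0,0,0.14,0,1],[0,0,0.04,0,1],[0,0,0.024,0,1],[0,0,0,0,1]],
  ],
  force=30,
)

```text
time: 2.35
ee_pos: [475.8, -271.7, 88.0]
eef_rot: [-3.141, 0.001, 3.082]
ft_force: [0.1, 0.5, 0.1]
width: 0.999
grasp_force: 0.0
```

>>> jog_arm(
  offsets=[
    [[0,0,0,0,0.6],[0,0,0,0,0.6],[0,0,0,0,0.6],[0,0,0,0,0.6],[0,0,0,0,0.6],[0,0,0,0,0.6]],
  ],
  force=30,
)

```text
time: 2.95
ee_pos: [476.5, -271.4, 89.3]
eef_rot: [-3.14, 0.003, 3.083]
ft_force: [-0.3, -0.6, 6.8]
width: 0.773
grasp_force: 33.3
```

To row units: -3 mm / 250 = -0.012.

>>> jog_arm(
  offsets=[
    [[0,0,-0.012,0,0.6],[0,0,-0.012,0,0.6],[0,0,-0.012,0,0.6],[0,0,0,0,0.6]],
  ],
  force=30,
)

```text
time: 3.35
ee_pos: [475.5, -271.0, 96.6]
eef_rot: [-3.142, 0.0, 3.082]
ft_force: [-0.8, -0.2, -1.2]
width: 0.775
grasp_force: 33.9
```

```bash
python3 - <<'E'
from h import *;from rig import ctrl, read_camera, get_obs
c=read_camera("scene");P=cloud(c);x,y,z=np.moveaxis(P,-1,0)
a=cv2.resize(c["img"][110:230,140:270],(780,600)[:2],interpolation=cv2.INTER_CUBIC);cv2.imwrite("pics/s2.png",a[:,:,::-1])
E
```

```text
(no output)
```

View pics/s2.png

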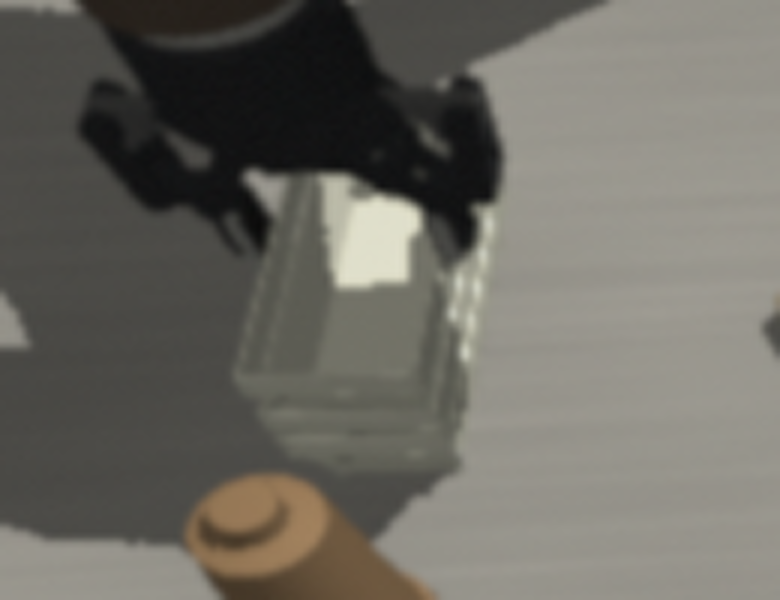

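The scene crop shows the top tray rising while the lower rims stay spaced. The measured load is -1.2 N, which is one tray. Lifting and carrying to the pad.

To row units: -25 mm / 250 = -0.1, -20 mm / 250 = -0.08, 0.1 rad / 3.1416 = 0.0318.

>>> jog_arm(
  offsets=[
    [[0,0,-0.06,0,0.6],[0,0,-0.08,0,0.6],[0,0,-0.1,0,0.6],[0,0,-0.08,0,0.6],[0,0,0,0.0318,0.6],[0,0,0,0.0318,0.6],[0,0,0,0,0.6]],
  ],
  force=30,
)

```text
time: 4.1
ee_pos: [475.1, -270.8, 176.1]
eef_rot: [3.141, -0.0, 2.882]
ft_force: [0.5, 0.2, -1.0]
width: 0.778
grasp_force: 34.3
```

```bash
python3 -c "
from h import *
go(438,291.5,80,-.258)"
```

```text
t 4.1 ee [ 475.1 -270.8  176.1] rot [ 3.141 -0.     2.882] q1,q6 [-0.22 -1.61] w 0.778 grip 34.3 F [ 0.5  0.2 -1. ]
 turn -0.001 dx 179.3 dy 534.2 dz 96.1
```

To row units: 36 mm / 250 = 0.144, 18 mm / 250 = 0.072.

>>> jog_arm(
  offsets=[
    [[0.024,0.072,0,0,0.6],[0.048,0.144,0,0,0.6],[0.048,0.144,0,0,0.6],[0.048,0.144,0,0,0.6],[0.048,0.144,0,0,0.6],[0.048,0.144,0,0,0.6],[0.048,0.144,0,0,0.6],[0.048,0.144,0,0,0.6]],
  ],
)

```text
time: 4.9
ee_pos: [457.1, 14.5, 176.2]
eef_rot: [-3.141, -0.0, 2.885]
ft_force: [1.1, -0.3, -1.3]
width: 0.771
grasp_force: 34.3
```

>>> jog_arm(
  offsets=[
    [[0.048,0.144,0,0,0.6],[0.048,0.144,0,0,0.6],[0.048,0.144,0,0,0.6],[0.048,0.144,0,0,0.6],[0.048,0.144,0,0,0.6],[0.048,0.144,0,0,0.6],[0.048,0.144,0,0,0.6],[0.02,0.048,0,0,0.6],[0,0,0,0,0.6],[0,0,0,0,0.6]],
  ],
)

```text
time: 5.9
ee_pos: [438.8, 290.3, 175.8]
eef_rot: [-3.14, -0.001, 2.883]
ft_force: [1.1, 0.3, -2.1]
width: 0.775
grasp_force: 34.4
```

```bash
python3 - <<'E'
from h import *;from rig import ctrl, read_camera, get_obs
go(438,291.5,52,-.258)
c=read_camera("top");P=cloud(c);I=c["img"].astype(int);x,y,z=np.moveaxis(P,-1,0)
m=(x>350)&(x<575)&(abs(y+270)<70)&(z>55)&(z<75);print("mid",rect(P[m]),np.percentile(z[m],[50,90]))
E
```

```text
t 5.9 ee [438.8 290.3 175.8] rot [-3.140e+00 -1.000e-03  2.883e+00] q1,q6 [ 0.89 -2.72] w 0.775 grip 34.4 F [ 1.1  0.3 -2.1]
 turn -0.0 dx 1.0 dy 1.0 dz 123.8
mid (array([ 477.6, -270.2]), array([ 68.4, 154.9]), 3.082, 309) [65.30253328 69.58881484]
```

To row units: 40 mm / 250 = 0.16, 30 mm / 250 = 0.12.

>>> jog_arm(
  offsets=[
    [[0.004,0.004,0.12,0,0.6],[0,0,0.16,0,0.6],[0,0,0.12,0,0.6],[0,0,0.06,0,0.6],[0,0,0.02,0,0.6],[0,0,0,0,0.6]],
  ],
)

```text
time: 6.55
ee_pos: [438.7, 291.3, 56.1]
eef_rot: [-3.14, -0.0, 2.882]
ft_force: [-0.5, 0.1, -0.9]
width: 0.772
grasp_force: 34.4
```

>>> jog_arm(
  offsets=[
    [[0,0,0.012,0,0.6],[0,0,0.008,0,0.6],[0,0,0.008,0,0.6],[0,0,0,0,0.6]],
  ],
)

```text
time: 6.95
ee_pos: [438.7, 292.5, 49.6]
eef_rot: [3.141, 0.0, 2.883]
ft_force: [0.7, -0.4, -0.6]
width: 0.773
grasp_force: 34.5
```

To row units: 1 mm / 250 = 0.004.

>>> jog_arm(
  offsets=[
    [[0,0,0.004,0,0.6],[0,0,0.004,0,0.6],[0,0,0,0,0.6]],
  ],
)

```text
time: 7.25
ee_pos: [438.7, 292.6, 49.4]
eef_rot: [3.141, 0.001, 2.883]
ft_force: [-2.9, -1.3, 11.0]
width: 0.773
grasp_force: 35.9
```

To row units: -40 mm / 250 = -0.16, -30 mm / 250 = -0.12.

>>> jog_arm(
  offsets=[
    [[0,0,-0.004,0,0.9],[0,0,0,0,1],[0,0,0,0,1],[0,0,0,0,1],[0,0,0,0,1],[0,0,-0.08,0,1],[0,0,-0.16,0,1],[0,0,-0.16,0,1],[0,0,-0.12,0,1],[0,0,0,0,1]],
  ],
)

```text
time: 8.25
ee_pos: [440.5, 294.3, 183.2]
eef_rot: [3.133, 0.005, 2.883]
ft_force: [0.7, 1.0, 0.4]
width: 0.998
grasp_force: 0.0
```

```bash
python3 - <<'E'
from h import *;from rig import ctrl, read_camera, get_obs
c=read_camera("wrist");P=cloud(c);x,y,z=np.moveaxis(P,-1,0)
m=(x>340)&(x<540)&(abs(y-291)<80)&(z>42)&(z<58);print("tray",rect(P[m]),np.percentile(z[m],[50,95]))
go(620.5,-39.8,200,.3)
E
```

```text
tray (array([438.3, 292.7]), array([ 67.2, 153.7]), 2.881, 2392) [49.0833473  50.43818592]
t 8.3 ee [439.3 293.2 180.5] rot [3.137e+00 2.000e-03 2.882e+00] q1,q6 [ 0.9  -2.73] w 1.002 grip 0.0 F [-0.1 -0.1 -0.4]
 turn -0.559 dx -74.7 dy -371.7 dz -19.5
```

The tray stands on the pad, centred within 2 mm. Moving to the clamp handle.

To row units: -37 mm / 250 = -0.148, -7.5 mm / 250 = -0.03, -0.14 rad / 3.1416 = -0.0446.

>>> jog_arm(
  offsets=[
    [[0,0,0,-0.0446,0.6],[0,0,0,-0.0446,0.6],[0,0,0,-0.0446,0.6],[0,0,0,-0.0446,0.6],[-0.016,-0.072,0,0,0.6],[-0.03,-0.148,0,0,0.6],[-0.03,-0.148,0,0,0.6],[-0.03,-0.148,0,0,0.6]],
  ],
)

```text
time: 9.1
ee_pos: [501.7, 175.5, 176.6]
eef_rot: [-3.141, -0.003, -2.84]
ft_force: [0.7, 0.1, -0.4]
width: 0.597
grasp_force: 0.0
```

>>> jog_arm(
  offsets=[
    [[-0.03,-0.148,0,0,0.6],[-0.03,-0.148,0,0,0.6],[-0.03,-0.148,0,0,0.6],[-0.03,-0.148,0,0,0.6],[-0.03,-0.148,0,0,0.6],[-0.03,-0.148,0,0,0.6],[-0.014,-0.072,0,0,0.6],[0,0,0,0,0.6],[0,0,0,0,0.6]],
  ],
)

```text
time: 10.0
ee_pos: [618.7, -37.8, 177.0]
eef_rot: [3.141, -0.002, -2.841]
ft_force: [-0.9, 0.6, 0.0]
width: 0.602
grasp_force: 0.0
```

```bash
python3 - <<'E'
from h import *;from rig import ctrl, read_camera, get_obs
c=read_camera("wrist");P=cloud(c);I=c["img"].astype(int);x,y,z=np.moveaxis(P,-1,0);cv2.imwrite("pics/w3.png",c["img"][:,:,::-1])
m=(abs(x-620)<30)&(abs(y+40)<30)&(z>100)&(z<118);p=P[m]
print("handle",rect(p),np.median(z[m]))
h=cv2.minEnclosingCircle(p[:,:2].astype(np.float32));print(h)
m=(abs(x-564)<35)&(abs(y+16)<40)&(z>47)&(z<57)&(I.max(-1)<70);print("key head",rect(P[m]) if m.sum()>5 else m.sum())
go(*h[0],96,.3)
E
```

```text
handle (array([619.2, -41.7]), array([17.3, 17.5]), 2.177, 741) 108.11095470874395
((619.1630859375, -41.61979293823242), 9.010969161987305)
key head (array([571. , -14.6]), array([19.7, 60.9]), 0.3, 1645)
t 10.05 ee [618.7 -37.2 177.4] rot [ 3.141e+00 -2.000e-03 -2.840e+00] q1,q6 [ 0.2  -1.47] w 0.6 grip 0.0 F [-0.4  0.2  0.7]
 turn 0.001 dx 0.8 dy -4.3 dz 81.4
```

View pics/w3.png

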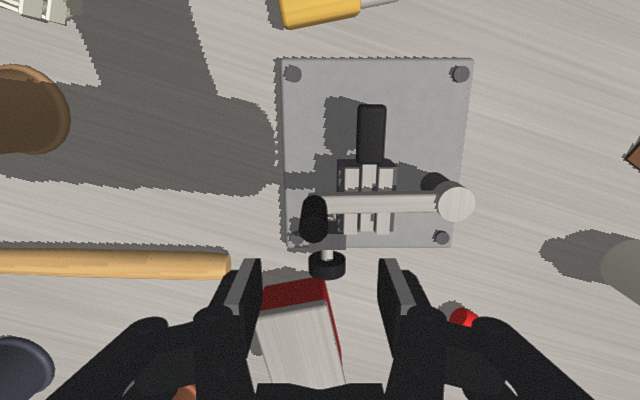

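The handle top is at (315,205), midway between the fingers at 245 and 390. The black key head is at (371,133), square with the tool. Gripping the post.

To row units: 30 mm / 250 = 0.12, 20 mm / 250 = 0.08.

>>> jog_arm(
  offsets=[
    [[0.004,-0.016,0,0,0.6],[0,0,0.12,0,0.6],[0,0,0.12,0,0.6],[0,0,0.08,0,0.6],[0,0,0,0,0.4],[0,0,0,0,0.1],[0,0,0,0,0.1],[0,0,0,0,0.1],[0,0,0,0,0.1],[0,0,0,0,0.1]],
  ],
  force=20,
)

```text
time: 11.05
ee_pos: [620.3, -41.5, 99.6]
eef_rot: [-3.142, 0.002, -2.84]
ft_force: [-1.4, 3.7, 4.2]
width: 0.2
grasp_force: 22.0
```

To row units: -10 mm / 250 = -0.04, 0.5 mm / 250 = 0.002, -0.1 rad / 3.1416 = -0.0318.

>>> jog_arm(
  offsets=[
    [[-0.04,0.002,0,-0.0318,0.1],[-0.04,0.002,0,-0.0318,0.1],[-0.04,0.002,0,-0.0318,0.1],[-0.04,0.002,0,-0.0318,0.1],[-0.04,0.002,0,-0.0318,0.1],[-0.04,0.002,0,-0.0318,0.1],[-0.04,0.002,0,-0.0318,0.1],[-0.04,0.002,0,-0.0318,0.1],[-0.04,0.002,0,-0.0318,0.1],[-0.04,0.002,0,-0.0318,0.1],[-0.04,0.002,0,-0.0318,0.1],[0,0,0,0,0.1]],
  ],
)

```text
time: 12.25
ee_pos: [687.9, 37.8, 99.6]
eef_rot: [3.14, -0.0, -1.738]
ft_force: [-5.4, 2.3, 5.8]
width: 0.202
grasp_force: 22.3
```

To row units: -30 mm / 250 = -0.12, -20 mm / 250 = -0.08.

>>> jog_arm(
  offsets=[
    [[0,0,0,0,0.5],[0,0,0,0,0.5],[0,0,0,0,0.5],[0,0,-0.08,0,0.5],[0,0,-0.12,0,0.5],[0,0,-0.12,0,0.5],[0,0,0,0,0.5]],
  ],
)

```text
time: 12.95
ee_pos: [691.6, 36.5, 184.0]
eef_rot: [-3.132, 0.003, -1.741]
ft_force: [-0.1, 0.3, 0.6]
width: 0.502
grasp_force: 0.0
```

```bash
python3 - <<'E'
from h import *;from rig import ctrl, read_camera, get_obs
c=read_camera("top");P=cloud(c);x,y,z=np.moveaxis(P,-1,0)
go(590,-5,200,.3)
E
```

```text
t 13.0 ee [690.2  36.5 181.2] rot [-3.136e+00  2.000e-03 -1.741e+00] q1,q6 [ 0.29 -0.46] w 0.499 grip 0.0 F [-0.7 -0.8 -0.5]
 turn 1.1 dx 108.0 dy -10.0 dz -18.8
```

To row units: 36 mm / 250 = 0.144, -4 mm / 250 = -0.016, 0.14 rad / 3.1416 = 0.0446.

>>> jog_arm(
  offsets=[
    [[0,0,0,0.0446,0.5],[0,0,0,0.0446,0.5],[0,0,0,0.0446,0.5],[0,0,0,0.0446,0.5],[0,0,0,0.0446,0.5],[0,0,0,0.0446,0.5],[0,0,0,0.0446,0.5],[0,0,0,0.0382,0.5],[0.144,-0.012,0,0,0.5],[0.144,-0.012,0,0,0.5],[0.144,-0.016,0,0,0.5],[0,0,0,0,0.5]],
  ],
)

```text
time: 14.2
ee_pos: [583.7, -6.7, 177.1]
eef_rot: [3.14, -0.006, -2.843]
ft_force: [0.8, 0.5, 0.1]
width: 0.496
grasp_force: 0.0
```

```bash
python3 - <<'E'
from h import *;from rig import ctrl, read_camera, get_obs
c=read_camera("wrist");P=cloud(c);I=c["img"].astype(int);x,y,z=np.moveaxis(P,-1,0);cv2.imwrite("pics/w4.png",c["img"][:,:,::-1])
m=((abs(x-564)<40)&(abs(y+16)<40)&(z>47)&(z<57)&(I.max(-1)<70)).astype(np.uint8)
k,l,s,_=cv2.connectedComponentsWithStats(m)
for i in range(1,k):
  if s[i,4]>30:r=rect(P[l==i]);print("head",r,s[i],np.median(z[l==i]));go(*r[0],150,.3)
m=(abs(x-692)<35)&(abs(y-38)<35)&(z>100)&(z<118);print("handle",P[m].mean(0),m.sum())
E
```

```text
head (array([561.7, -17.6]), array([19.4, 41.4]), 0.303, 1503) [ 301  140   27   57 1503] 51.18899811471212
t 14.25 ee [586.4  -6.  177.7] rot [ 3.141e+00 -2.000e-03 -2.842e+00] q1,q6 [ 0.27 -1.54] w 0.496 grip 0.0 F [0.5 0.1 1.6]
 turn -0.001 dx 27.0 dy -3.8 dz 27.7
handle [683.40389168  35.86976211 106.536847  ] 520
```

View pics/w4.png

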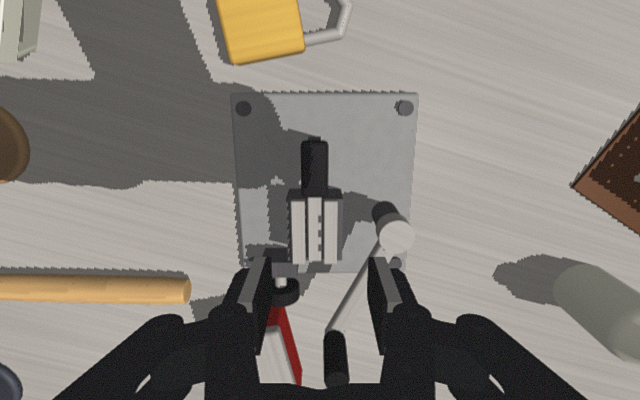

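The head is at (314,168), the arm is swung clear to (335,340), and the hinge is at (395,236). The blade lies free. Grasping the head.

To row units: 35 mm / 250 = 0.14, 30 mm / 250 = 0.12.

>>> jog_arm(
  offsets=[
    [[0.112,-0.016,0,0,0.5],[0,0,0.12,0,0.5],[0,0,0.14,0,0.5],[0,0,0.12,0,0.5],[0,0,0.08,0,0.5],[0,0,0.04,0,0.5],[0,0,0.028,0,0.5],[0,0,0,0,0.5]],
  ],
)

```text
time: 15.05
ee_pos: [563.3, -16.9, 45.7]
eef_rot: [-3.142, -0.001, -2.841]
ft_force: [0.6, 1.0, 0.1]
width: 0.497
grasp_force: 0.0
```

>>> jog_arm(
  offsets=[
    [[0,0,0,0,0.1],[0,0,0,0,0.1],[0,0,0,0,0.1],[0,0,0,0,0.1],[0,0,0,0,0.1],[0,0,-0.02,0,0.1],[0,0,-0.04,0,0.1],[0,0,-0.08,0,0.1],[0,0,-0.16,0,0.1],[0,0,-0.12,0,0.1],[0,0,-0.12,0,0.1],[0,0,0,0,0.1]],
  ],
  force=30,
)

```text
time: 16.25
ee_pos: [565.4, -16.8, 186.7]
eef_rot: [-3.14, 0.01, -2.84]
ft_force: [1.0, 1.6, -0.6]
width: 0.225
grasp_force: 30.6
```

```bash
python3 -c "
from h import *
go(438.3+26.5*.966,292.7-26.5*.258,70,2.881)"
```

```text
t 16.25 ee [565.4 -16.8 186.7] rot [-3.14  0.01 -2.84] q1,q6 [ 0.26 -1.53] w 0.225 grip 30.6 F [ 1.   1.6 -0.6]
 turn 0.562 dx 176.1 dy 266.3 dz 116.7
```

To row units: 0.14 rad / 3.1416 = 0.0446.

>>> jog_arm(
  offsets=[
    [[0,0,0,0.0446,0.1],[0,0,0,0.0446,0.1],[0,0,0,0.0446,0.1],[0,0,0,0.0446,0.1],[0,0,0,0,0.1]],
  ],
)

```text
time: 16.75
ee_pos: [562.4, -17.1, 180.8]
eef_rot: [-3.141, -0.001, 2.882]
ft_force: [-0.6, -0.7, -0.7]
width: 0.228
grasp_force: 30.5
```

```bash
python3 -c "
from h import *
go(414.1,299.1,70,2.881)"
```

```text
t 16.75 ee [562.4 -17.1 180.8] rot [-3.141e+00 -1.000e-03  2.882e+00] q1,q6 [ 0.26 -2.09] w 0.228 grip 30.5 F [-0.6 -0.7 -0.7]
 turn 0.001 dx 224.7 dy 267.3 dz 110.8
```

To row units: 26.7 mm / 250 = 0.1068, 22.5 mm / 250 = 0.09.

>>> jog_arm(
  offsets=[
    [[0.044,0.052,0,0,0.1],[0.09,0.1068,0,0,0.1],[0.09,0.1068,0,0,0.1],[0.09,0.1068,0,0,0.1],[0.09,0.1068,0,0,0.1],[0.09,0.1068,0,0,0.1],[0.09,0.1068,0,0,0.1],[0.09,0.1068,0,0,0.1],[0.09,0.1068,0,0,0.1],[0.09,0.1068,0,0,0.1],[0.0448,0.056,0,0,0.1],[0,0,0,0,0.1]],
  ],
)

```text
time: 17.95
ee_pos: [413.4, 300.8, 181.2]
eef_rot: [3.142, -0.0, 2.889]
ft_force: [-0.4, -1.0, 0.1]
width: 0.23
grasp_force: 30.5
```

```bash
python3 - <<'E'
from h import *;from rig import ctrl, read_camera, get_obs
c=read_camera("top");a=cv2.resize(c["img"][200:320,160:280],(600,600));cv2.imwrite("pics/t5.png",a[:,:,::-1])
c=read_camera("wrist");cv2.imwrite("pics/w5.png",c["img"][:,:,::-1]);P=cloud(c);x,y,z=np.moveaxis(P,-1,0)
m=(x>340)&(x<540)&(abs(y-291)<80)&(z>42)&(z<56);print("tray",rect(P[m]))
m=(x>340)&(x<540)&(abs(y-291)<80)&(z>165)&(z<195);print("key?",rect(P[m]) if m.sum()>9 else m.sum(), np.median(z[m]))
go(414.1,299.1,50,2.881)
E
```

```text
tray (array([416. , 298.6]), array([ 67. , 108.8]), 2.881, 1519)
key? (array([421.9, 291.2]), array([44.4, 71.2]), 2.557, 8324) 184.49272764516087
t 18.05 ee [413.9 298.8 181. ] rot [-3.141e+00 -1.000e-03  2.885e+00] q1,q6 [ 0.94 -2.77] w 0.228 grip 30.5 F [-0.  -0.2 -0.1]
 turn 0.004 dx -0.1 dy 0.3 dz 131.0
```

View pics/w5.png

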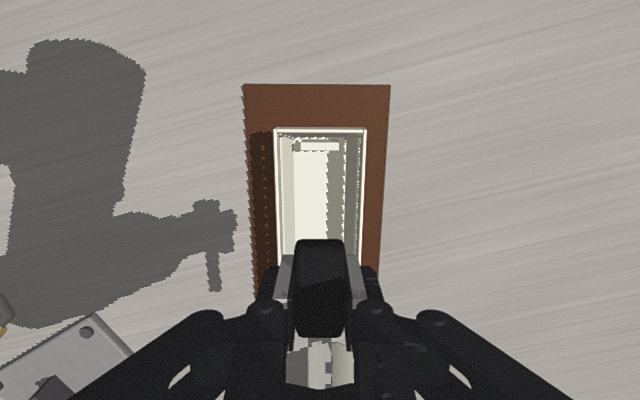

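The key head (320,290) is held straight and aligned with the tray (275–365) below. Lowering it into the tray.

To row units: 35 mm / 250 = 0.14, 30 mm / 250 = 0.12.

>>> jog_arm(
  offsets=[
    [[0,0,0.12,0,0.1],[0,0,0.14,0,0.1],[0,0,0.12,0,0.1],[0,0,0.08,0,0.1],[0,0,0.04,0,0.1],[0,0,0.02,0,0.1],[0,0,0,0,0.1],[0,0,0,0,0.1]],
  ],
)

```text
time: 18.85
ee_pos: [414.9, 299.4, 52.3]
eef_rot: [3.14, 0.001, 2.883]
ft_force: [0.7, 0.2, -0.2]
width: 0.226
grasp_force: 30.6
```

To row units: -50 mm / 250 = -0.2, -40 mm / 250 = -0.16.

>>> jog_arm(
  offsets=[
    [[0,0,0,0,0.31],[0,0,0,0,0.31],[0,0,0,0,0.31],[0,0,0,0,0.31],[0,0,-0.04,0,0.31],[0,0,-0.12,0,0.31],[0,0,-0.16,0,0.31],[0,0,-0.2,0,0.31],[0,0,0,0,0.31],[0,0,0,0,0.31]],
  ],
)

```text
time: 19.85
ee_pos: [414.6, 299.5, 183.4]
eef_rot: [3.137, 0.001, 2.882]
ft_force: [-0.9, 0.7, -0.3]
width: 0.309
grasp_force: 0.0
```

```bash
python3 - <<'E'
from h import *;from rig import ctrl, read_camera, get_obs
c=read_camera("wrist");P=cloud(c);x,y,z=np.moveaxis(P,-1,0);I=c["img"].astype(int)
c=read_camera("top");a=cv2.resize(c["img"][140:320,160:400],(800,600),interpolation=cv2.INTER_CUBIC);cv2.imwrite("pics/t6.png",a[:,:,::-1])
P=cloud(c);x,y,z=np.moveaxis(P,-1,0)
m=(x>340)&(x<540)&(abs(y-291)<80)&(z>42)&(z<56);print("tray",rect(P[m]))
m=(abs(x-688)<35)&(abs(y-38)<35)&(z>100)&(z<115);print("handle",P[m].mean(0),m.sum())
go(689,38,180,-1.738)
E
```

```text
tray (array([439.1, 293.5]), array([ 68.7, 153.8]), 2.884, 214)
handle [687.19996163  38.62885977 107.4225281 ] 39
t 19.95 ee [413.8 298.4 180.9] rot [-3.141e+00 -1.000e-03  2.882e+00] q1,q6 [ 0.94 -2.77] w 0.311 grip 0.0 F [ 0.9 -0.3 -0.3]
 turn 1.479 dx -211.0 dy 314.7 dz 0.9
```

View pics/t6.png

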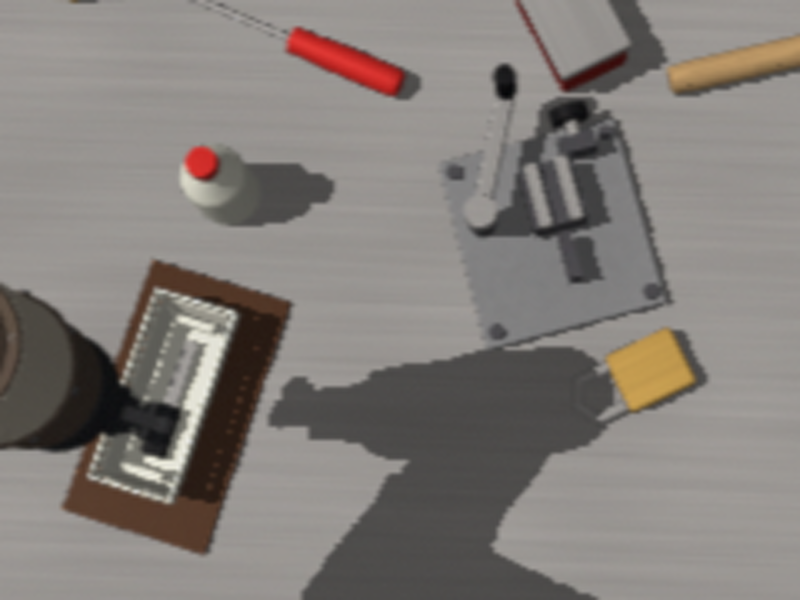

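The key's blade shows at (180,365) inside the tray, and the clamp is empty with its handle at (504,78). Going back to the handle.

To row units: -0.15 rad / 3.1416 = -0.0477.

>>> jog_arm(
  offsets=[
    [[0,0,0,-0.0477,0.5],[0,0,0,-0.0477,0.5],[0,0,0,-0.0477,0.5],[0,0,0,-0.0477,0.5],[0,0,0,-0.0477,0.5],[0,0,0,-0.0477,0.5],[0,0,0,-0.0477,0.5],[0,0,0,-0.0477,0.5],[0,0,0,-0.0477,0.5],[0,0,0,-0.0477,0.5],[0,0,0,-0.0477,0.5],[0,0,0,0,0.5]],
  ],
)

```text
time: 21.15
ee_pos: [413.8, 298.3, 179.8]
eef_rot: [3.14, -0.003, -1.751]
ft_force: [0.9, -0.2, -0.8]
width: 0.501
grasp_force: 0.0
```

>>> jog_arm(
  offsets=[
    [[0.048,-0.068,0,0,0.5],[0.096,-0.14,0,0,0.5],[0.096,-0.14,0,0,0.5],[0.096,-0.14,0,0,0.5],[0.096,-0.14,0,0,0.5],[0.096,-0.14,0,0,0.5],[0.096,-0.14,0,0,0.5],[0.096,-0.14,0,0,0.5],[0.096,-0.14,0,0,0.5],[0.028,-0.072,0,0,0.5],[0,0,0,0,0.5],[0,0,0,0,0.5]],
  ],
)

```text
time: 22.35
ee_pos: [685.8, 34.7, 179.6]
eef_rot: [3.139, -0.001, -1.754]
ft_force: [-0.9, 0.3, 0.2]
width: 0.501
grasp_force: 0.0
```

```bash
python3 - <<'E'
from h import *;from rig import ctrl, read_camera, get_obs
c=read_camera("wrist");P=cloud(c);x,y,z=np.moveaxis(P,-1,0)
m=(abs(x-688)<25)&(abs(y-38)<25)&(z>103)&(z<115);h=cv2.minEnclosingCircle(P[m][:,:2].astype(np.float32));print(h,m.sum())
go(688,38,98,-1.738)
E
```

```text
((687.0321044921875, 37.1650276184082), 9.097688674926758) 675
t 22.4 ee [685.6  35.3 180.2] rot [ 3.139e+00 -1.000e-03 -1.752e+00] q1,q6 [ 0.29 -0.47] w 0.504 grip 0.0 F [ 0.2 -0.3  0.1]
 turn -0.014 dx -3.1 dy -2.0 dz 82.2
```

The manual's scale: shifts go in shares of 250 mm and turns go in shares of pi rad. Converting my numbers, 30 mm / 250 = 0.12, 20 mm / 250 = 0.08, -0.01 rad / 3.1416 = -0.0032.

>>> jog_arm(
  offsets=[
    [[-0.008,-0.006,0,-0.0032,0.5],[0,0,0.12,0,0.5],[0,0,0.12,0,0.5],[0,0,0.08,0,0.5],[0,0,0,0,0.4],[0,0,0,0,0.1],[0,0,0,0,0.1],[0,0,0,0,0.1],[0,0,0,0,0.1],[0,0,0,0,0.1]],
  ],
  force=20,
)

```text
time: 23.4
ee_pos: [687.7, 37.0, 102.4]
eef_rot: [3.141, 0.0, -1.741]
ft_force: [-5.0, 2.0, 3.0]
width: 0.194
grasp_force: 20.8
```

>>> jog_arm(
  offsets=[
    [[0.04,0.002,0,0.0318,0.1],[0.04,0.002,0,0.0318,0.1],[0.04,0.002,0,0.0318,0.1],[0.04,0.002,0,0.0318,0.1],[0.04,0.002,0,0.0318,0.1],[0.04,0.002,0,0.0318,0.1],[0.04,0.002,0,0.0318,0.1],[0.04,0.002,0,0.0318,0.1],[0.04,0.002,0,0.0318,0.1],[0.04,0.002,0,0.0318,0.1],[0.012,0,0,0.0095,0.1],[0,0,0,0,0.1]],
  ],
)

```text
time: 24.6
ee_pos: [626.3, -39.3, 102.4]
eef_rot: [-3.141, 0.002, -2.769]
ft_force: [-2.6, 3.5, 3.3]
width: 0.202
grasp_force: 20.8
```

Handle is back near 0.07 rad. Releasing, rising and checking.

To row units: -40 mm / 250 = -0.16, -30 mm / 250 = -0.12.

>>> jog_arm(
  offsets=[
    [[0,0,0,0,0.5],[0,0,0,0,0.5],[0,0,0,0,0.5],[0,0,-0.08,0,0.5],[0,0,-0.12,0,0.5],[0,0,-0.16,0,0.5],[0,0,-0.16,0,0.5],[0,0,0,0,0.5],[0,0,0,0,0.5],[0,0,0,0,0.5]],
  ],
)

```text
time: 25.6
ee_pos: [625.3, -39.9, 229.9]
eef_rot: [3.141, -0.002, -2.771]
ft_force: [-0.8, -0.7, -0.4]
width: 0.5
grasp_force: 0.0
```

```bash
python3 - <<'E'
from h import *;from rig import ctrl, read_camera, get_obs
c=read_camera("scene");a=cv2.resize(c["img"][110:260,260:460],(800,600),interpolation=cv2.INTER_CUBIC);cv2.imwrite("pics/s7.png",a[:,:,::-1])
P=cloud(c);x,y,z=np.moveaxis(P,-1,0);I=c["img"].astype(int)
m=(x>340)&(x<540)&(abs(y-291)<80)&(z>42)&(z<56);print("tray",rect(P[m]))
m=(x>340)&(x<540)&(abs(y-291)<80)&(z>8)&(z<40)&(I.max(-1)<60);print("key head",rect(P[m]) if m.sum()>5 else 0)
c=read_camera("top");P=cloud(c);x,y,z=np.moveaxis(P,-1,0)
m=(x>350)&(x<575)&(abs(y+270)<70)&(z>55)&(z<75);print("mid",rect(P[m]))
c=read_camera("wrist");P=cloud(c);x,y,z=np.moveaxis(P,-1,0)
m=(abs(x-626)<25)&(abs(y+39)<25)&(z>103)&(z<115);print("handle",cv2.minEnclosingCircle(P[m][:,:2].astype(np.float32)))
print(get_obs()["ft_force"])
E
```

```text
tray (array([438.3, 293.5]), array([ 66.1, 158.7]), 2.886, 267)
key head (array([417. , 299.1]), array([16.1, 38. ]), 2.928, 79)
mid (array([ 477.2, -270.1]), array([ 67.8, 155.1]), 3.081, 293)
handle ((625.3294067382812, -39.338706970214844), 8.946195602416992)
[-0.59691062  0.05404519 -0.26187539]
```

View pics/s7.png

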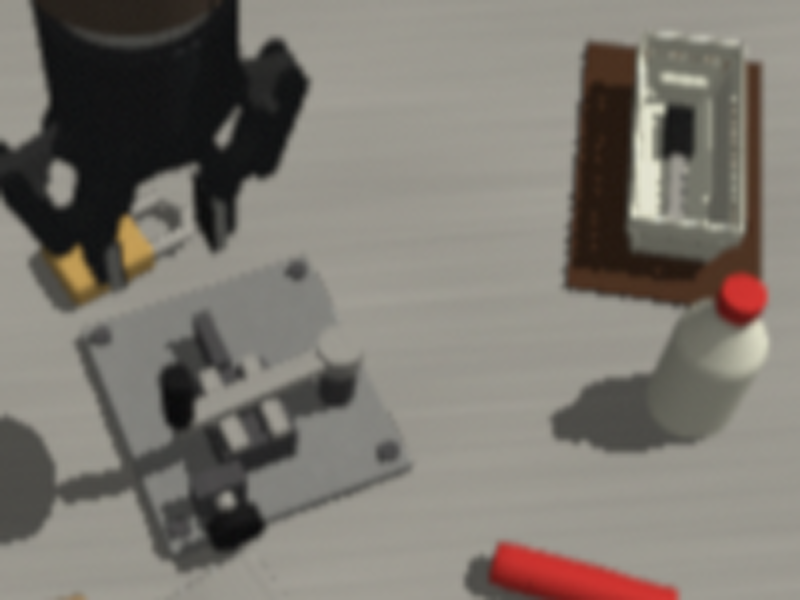

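The key lies in the tray at (680,150), the arm is back across the empty clamp at (260,385), and the lower trays haven't moved. Handing in.

```bash
python3 -c "
from rig import ctrl, read_camera, get_obs
print(ctrl.finish_job())"
```

```text
the job is handed in; nothing more can be done
None
```

The job is handed in at about 26 s of the 72 s limit, with no verdict returned: the final camera check showed the top tray upright on the pad, the key inside it, the clamp arm back across the empty clamp (about 0.07 rad), and the other two trays where they started.

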